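# Start the tray timers in planting order

### The job

Start the timers of the three plant trays in the order in which they were planted: lightly press the round start button of the timer in front of the tray of tall seedlings, then that of the low broad-leaved plants, then that of the bare compost, each all the way down, where it stays. Only press: do not lift, tip or shift the timers, do not press hard, and leave the spare timer, the trays with their plants and everything else on the table alone.

Things in the scene. Friction and masses are not known exactly. Their poses are not given: they have to be found in the camera images.
- tray_tall: the tray of tall seedlings (thin pale stems, about 90 mm above the table, with two small leaves): black tray 150 x 150 mm, rim 45 mm high, 16 cells, does not move. Origin: centre of its underside on the table; z up; its -x side faces the robot and its timer.
- timer_tall: the timer of the tray of tall seedlings: a loose white box on rubber feet, 64 x 60 mm and 30 mm high, 0.1 to 0.25 kg, standing about 150 to 180 mm from the tray's centre on its -x (robot) side. All timers look alike. Origin: centre of its underside; z up. A dark display strip lies on its top along the -x edge.
- start_tall_top (a point): centre of the top face of that timer's start button: a grey round button 31 mm across in the middle of the timer's top. Up, its top is 45 mm above the table; it moves down with the button.
- start_tall (a joint): how far that start button is latched down, in m: 0 is up, 0.008 is fully down, on its stop. It goes down against a steady friction of about 2.5 N and stays where it is left; nothing raises it again. Its cap is springy rubber that gives 1 mm for every 2.5 N on it and comes back when let go: so it moves with the cap about 1 mm squashed, and once fully down its free top is 37 mm above the table, 7 mm proud of the case.
- tray_low: the tray of low broad-leaved plants (dark leaves spread about 60 mm above the table): black tray 150 x 150 mm, rim 45 mm high, 16 cells, does not move. Origin: centre of its underside on the table; z up; its -x side faces the robot and its timer.
- timer_low: the timer of the tray of low broad-leaved plants: a loose white box on rubber feet, 64 x 60 mm and 30 mm high, 0.1 to 0.25 kg, standing about 150 to 180 mm from the tray's centre on its -x (robot) side. All timers look alike. Origin: centre of its underside; z up. A dark display strip lies on its top along the -x edge.
- start_low_top (a point): centre of the top face of that timer's start button: a grey round button 31 mm across in the middle of the timer's top. Up, its top is 45 mm above the table; it moves down with the button.
- start_low (a joint): how far that start button is latched down, in m: 0 is up, 0.008 is fully down, on its stop. It goes down against a steady friction of about 2.5 N and stays where it is left; nothing raises it again. Its cap is springy rubber that gives 1 mm for every 2.5 N on it and comes back when let go: so it moves with the cap about 1 mm squashed, and once fully down its free top is 37 mm above the table, 7 mm proud of the case.
- tray_bare: the tray of bare brown compost with nothing growing yet: black tray 150 x 150 mm, rim 45 mm high, 16 cells, does not move. Origin: centre of its underside on the table; z up; its -x side faces the robot and its timer.
- timer_bare: the timer of the tray of bare brown compost with nothing growing yet: a loose white box on rubber feet, 64 x 60 mm and 30 mm high, 0.1 to 0.25 kg, standing about 150 to 180 mm from the tray's centre on its -x (robot) side. All timers look alike. Origin: centre of its underside; z up. A dark display strip lies on its top along the -x edge.
- start_bare_top (a point): centre of the top face of that timer's start button: a grey round button 31 mm across in the middle of the timer's top. Up, its top is 45 mm above the table; it moves down with the button.
- start_bare (a joint): how far that start button is latched down, in m: 0 is up, 0.008 is fully down, on its stop. It goes down against a steady friction of about 2.5 N and stays where it is left; nothing raises it again. Its cap is springy rubber that gives 1 mm for every 2.5 N on it and comes back when let go: so it moves with the cap about 1 mm squashed, and once fully down its free top is 37 mm above the table, 7 mm proud of the case.
- timer_spare: a fourth, identical timer, spare, at the left side of the table (+y) with no tray behind it. Origin: centre of its underside.
- start_spare (a joint): the spare timer's button, in m: 0 is up; to be left up.
- clip_jar: bystander: closed clear jar, diameter 34 mm, 45 mm tall. Origin: the middle of its underside.
- clip_cup: bystander: small open steel cup, diameter 38 mm, 40 mm tall. Origin: the middle of its underside.
- eraser_block: bystander: dark rubber block 45 x 24 x 16 mm. Origin: the middle of its underside.
- mister: bystander: clear bottle with white cap, diameter 66 mm, 170 mm tall. Origin: the middle of its underside.
- steel_pot: bystander: open steel pot, diameter 90 mm, 85 mm tall. Origin: the middle of its underside.
- dish: bystander: shallow glass dish, diameter 100 mm, 16 mm tall. Origin: the middle of its underside.
- dibber: bystander: 160 mm hand tool with a wooden handle, lying down. Origin: on its underside, within its length.
Things that resemble listed ones, but are neither listed nor needed, are in the scene too. Leave any green look-alike of the timer_bare alone. Leave any blue look-alike of the timer_low alone.

How it is judged:
By the outcome, as a careful person would: the job done as asked, in the order asked, and still so for the second after the job is handed in, with the robot touching nothing.
It also fails if it takes over 45 s, if anything falls off the work surface, if the arm or the gripper's body presses on something with over 40 N, if the wrist force passes 120 N, or if a joint passes its speed limit or range.

### The arm

A 7-joint arm with a two-finger parallel gripper is mounted at the origin on the work surface. World frame = base frame: x ahead of the robot, y to its left, z up, the work surface at z = 0. Lengths are in m, angles in rad, forces in N, time in s.
With the tool pointing down it reaches from about 0.4 to 0.875 m from the base axis. Payload 19.3 kg.
Tool frame: the origin (TCP) lies between the finger pads; the fingertips stand manip.tip_extent ahead of it and the grasp point (between the pads) lies 3 mm ahead of it (manip.tip_extent is the distance from the TCP to the fingertips, in m); z points along the fingers, y is the direction in which the jaws open and shut (so a half turn about z gives the same grasp; the last joint's range is limited). The gripper opens to 85 mm and grips with 20 to 120 N. Pads are 22 mm wide; open, the fingers measure 114 mm over their backs; the gripper's body (76 mm by 85 mm) begins 54 mm behind the grasp point. The pads swing forward as they close: fully open they stand 13 mm farther back than shut.
Start: joints at [-1.402, 0.521, -0.036, 1.599, 0.021, 1.021, -0.113], TCP at [0.148, 0.607, 0.253] pointing down, gripper open.
Joint ranges: [-2.91, 2.91], [-0.3, 2.13], [-1.5, 1.42], [0.17, 2.43], [-1.26, 4.41], [0.16, 1.93], [-2.52, 2.52]. Speed limits (rad/s): [1.89, 1.89, 2.39, 2.39, 3.01, 3.01, 3.01].

### API

Orientations are given as a unit quaternion [w, x, y, z].
In Python, from cell import manip gives the robot as it stands.
- The arm moves only by the tool move_arm, never from a script. Its argument "rows" is a list of rows, each a list of 3 entries, a list of its own where there are three numbers: the shift along the world's x, y, z in units of 120 mm (1.0 is 120 mm), then the turn about the world's z in units of 90 degrees (1.0 is 90 degrees), then the closure, from 0 (fully open) to 1 (shut). A call has 1 to 5 rows; each row is the pose to reach, as a shift and turn from the pose measured when the call began; what a row does not reach only later rows make up. A row lasts 1/8 s, in which the tool goes at most 62.5 mm and 10.7 degrees, less where a joint would pass 70% of its speed; a pose out of reach is approached as far as the arm can. A call with a number of a shift or a turn outside -1 to 1 is refused whole. A call with a gripper value outside its range is refused whole. The fingers move at their own pace and stop on an object; "force" is the grip in N (left out, the last holds). Time passes only in rows, so rows that repeat a pose let the fingers close. It gives the time, the measured TCP pose, the force and the opening at its end, in the units of the state.
- manip.sense(): the state, without advancing time (a new reading comes with each control period).
- manip.snapshot(name): name is "scene" or "top" or "wrist"; returns the picture (420x560x3 uint8, red, green, blue); there is no depth.
- manip.get_calibration(name): a dict with "fx", "fy", "cx", "cy" (pixels), "world_from_camera" (4x4, takes a point from camera to world coordinates); the wrist camera has in their place "T_tool_cam" (4x4, takes a point from camera to tool coordinates, whose origin is the TCP and whose axes are the flange's). Camera axes: x right, y up, looking along -z (the intrinsics and any distortion apply to the point x, -y, -z); pixel columns grow to the right and rows downward; lengths in m; the calibration is good to about 2 mm. A picture is of the moment at which its call begins: read the wrist's pose just before it. get_calibration takes no time and is no camera call.
- manip.finish_job(): hands the job in, once; it reports no verdict.
The state is a dict: "t": time; "joint_pos": joint angles; "joint_vel": joint speeds; "effort": joint torques, N m; "eef_pos": TCP position; "eef_rot": TCP orientation; "wrist_force": force on the tool from outside, world axes, zero at the start; "torque": the same for the moment, N m; "width": opening from 0.0 (shut) to 1.0 (fully open).
Only numpy, scipy, OpenCV 4.12 (cv2) and the standard library are available. Lean on these libraries where they do the work, as an engineer would, in place of code of your own. Each camera call takes 0.05 s, during which the arm holds its last target. There are 200 camera calls.

## Working session

There is one attempt and no reset: what is moved stays moved. The work goes in short steps, Python scripts to look and compute and a tool call to move; the robot and the scene stay as the last step left them, time stands still between calls to the robot, and variables do not carry over. Pictures are saved under pics/ and viewed, about 8 in all and at most 12, crops included, and the job is handed in when it is done.

Besides the shell and the picture viewer there is one more tool, called after ">>>" as name([rows], argument=value, ...), one row to a line, values as JSON. move_arm: Moves the arm, as the interface text tells. Shifts and turns lie within -1 to 1; 1 stands for 120 mm of shift or 90 degrees of turn. Its arguments: {"type":"object","properties":{"rows":{"type":"array"},"force":{"type":"number"}},"required":["rows"]}

```bash
mkdir -p pics; ls; python3 - <<'E'
from cell import manip
import cv2,numpy as np
np.set_printoptions(precision=4,suppress=True)
s=manip.sense();print({k:np.round(v,4) for k,v in s.items()},manip.tip_extent)
for n in("scene","top"):
    im=manip.snapshot(n);cv2.imwrite(f"pics/{n}0.png",im[:,:,::-1]);c=manip.get_calibration(n);print(n,c)
print(manip.get_calibration("wrist"))
E
```

```text
pics
{'t': np.float64(0.0), 'joint_pos': array([-1.4022,  0.5221, -0.0363,  1.6   ,  0.0212,  1.0211, -0.1128]), 'joint_vel': array([ 0.0001, -0.0005, -0.0003,  0.0002,  0.0004, -0.0007, -0.    ]), 'effort': array([ -0.0018, -92.708 ,   1.9788, -36.9927,   0.0176,   0.0079,
        -0.0001]), 'eef_pos': array([0.1478, 0.607 , 0.2527]), 'eef_rot': array([-0.    ,  0.1191,  0.9929, -0.0006]), 'wrist_force': array([ 0.6118, -0.2091, -0.3569]), 'torque': array([-0.0295, -0.0034, -0.0768]), 'width': np.float64(0.9987)} 0.022
scene {'fx': 404.35681204105873, 'fy': 404.35681204105873, 'cx': 282.2978172053813, 'cy': 208.79493479938938, 'world_from_camera': array([[ 0.2891, -0.6932,  0.6602,  1.1866],
       [ 0.9572,  0.2201, -0.188 , -0.206 ],
       [-0.015 ,  0.6863,  0.7272,  0.8105],
       [ 0.    ,  0.    ,  0.    ,  1.    ]])}
top {'fx': 408.7803865848351, 'fy': 408.7803865848351, 'cx': 283.1867080285145, 'cy': 202.60424222164986, 'world_from_camera': array([[-0.0283,  0.9844, -0.1734,  0.3092],
       [-0.9995, -0.025 ,  0.0214,  0.0178],
       [ 0.0167,  0.1739,  0.9846,  1.2069],
       [ 0.    ,  0.    ,  0.    ,  1.    ]])}
{'fx': 311.25423702206774, 'fy': 311.25423702206774, 'cx': 284.1332470148778, 'cy': 207.76162346035338, 'T_tool_cam': array([[ 0.0008,  0.9659,  0.2588,  0.0654],
       [ 1.    , -0.0008,  0.0002,  0.    ],
       [ 0.0004,  0.2588, -0.9659, -0.1204],
       [ 0.    ,  0.    ,  0.    ,  1.    ]])}
```

View pics/top0.png

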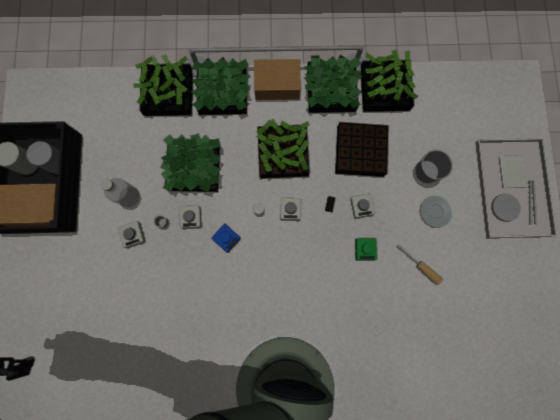

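View pics/scene0.png

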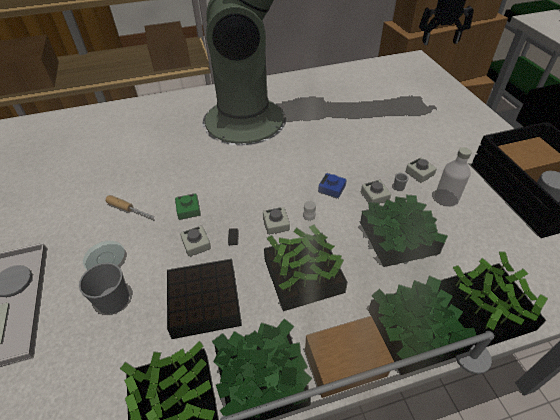

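The top view shows the planted trays: tall (284,150) with its timer at (290,208), low (192,163) with its timer at (189,216), and bare (362,149) with its timer at (363,205). The spare is at (131,234), and the blue and green look-alikes are at (226,238) and (366,249). The scene view agrees. Next I measure the buttons in both views.

```bash
cat >h.py <<'E'
import cv2,numpy as np
from cell import manip
np.set_printoptions(precision=4,suppress=True)
def ray(c,T,u,v):
    d=T[:3,:3]@np.array([(u-c['cx'])/c['fx'],-(v-c['cy'])/c['fy'],-1.]);return T[:3,3],d
def hit(c,T,u,v,z):
    o,d=ray(c,T,u,v);return o+d*(z-o[2])/d[2]
def proj(c,T,p):
    q=np.linalg.inv(T)@np.r_[p,1];return np.array([c['cx']-c['fx']*q[0]/q[2],c['cy']+c['fy']*q[1]/q[2]])
E
python3 - <<'E'
from h import *
c=manip.get_calibration("top");T=c['world_from_camera']
c2=manip.get_calibration("scene");T2=c2['world_from_camera']
im=cv2.imread("pics/top0.png");im2=cv2.imread("pics/scene0.png")
tiles=[]
for n,u,v in(("tall",290,208),("low",189,216),("bare",363,205),("spare",131,234)):
    p=hit(c,T,u,v,.04);q=proj(c2,T2,p);print(n,p,q)
    a=cv2.resize(im[v-18:v+18,u-18:u+18],None,fx=5.5,fy=5.5,interpolation=cv2.INTER_CUBIC)
    x,y=np.round(q).astype(int);b=cv2.resize(im2[y-18:y+18,x-18:x+18],None,fx=5.5,fy=5.5,interpolation=cv2.INTER_CUBIC)
    tiles.append(np.vstack([a,b]))
cv2.imwrite("pics/crops.png",np.hstack(tiles))
E
```

```text
tall [ 0.4984 -0.0268  0.04  ] [276.1754 213.516 ]
low [0.4826 0.264  0.04  ] [375.9405 186.011 ]
bare [ 0.5018 -0.2392  0.04  ] [194.601 233.451]
spare [0.4351 0.4276 0.04  ] [420.1455 163.5158]
```

View pics/crops.png

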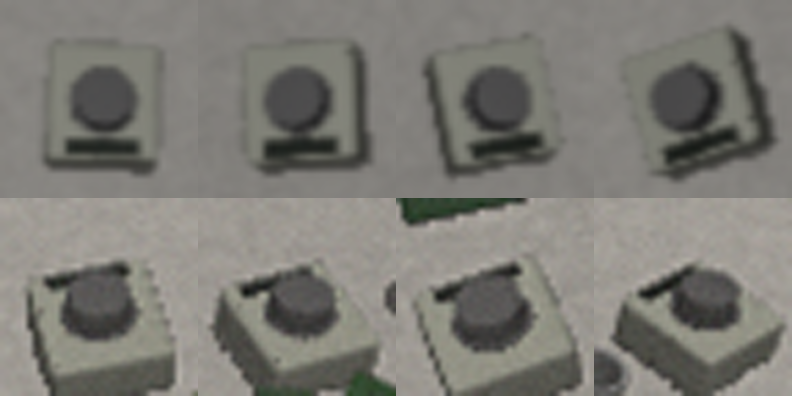

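The button tops are clear and round in both views, and all four are up. I'm moving to the tall timer first.

>>> move_arm([
  [[0.5, -0.5, 0], 0, 1],
  [[0.9, -1, 0], 0, 1],
  [[0.9, -1, 0], 0, 1],
])

```text
t: 0.48
eef_pos: [0.2578, 0.4845, 0.2527]
eef_rot: [0.0, 0.12, 0.993, -0.001]
wrist_force: [0.8, 0.6, -0.5]
width: 0.378
```

>>> move_arm([
  [[0.3, -0.5, 0], 0, 1],
  [[0.6, -1, 0], 0, 1],
  [[0.6, -1, 0], 0, 1],
])

```text
t: 0.85
eef_pos: [0.3316, 0.3612, 0.2527]
eef_rot: [0.0, 0.122, 0.992, -0.001]
wrist_force: [-0.8, 0.3, -0.2]
width: 0.002
```

>>> move_arm([
  [[0.3, -0.5, 0], 0, 1],
  [[0.6, -1, 0], 0, 1],
  [[0.6, -1, 0], 0, 1],
])

```text
t: 1.23
eef_pos: [0.4049, 0.2384, 0.2528]
eef_rot: [0.001, 0.124, 0.992, -0.002]
wrist_force: [-0.2, 1.1, -1.2]
width: 0.003
```

>>> move_arm([
  [[0.3, -0.5, 0], 0, 1],
  [[0.6, -1, 0], 0, 1],
  [[0.6, -1, 0], 0, 1],
])

```text
t: 1.6
eef_pos: [0.4782, 0.1155, 0.2527]
eef_rot: [0.001, 0.126, 0.992, -0.002]
wrist_force: [-0.1, 0.8, -1.2]
width: -0.001
```

>>> move_arm([
  [[0.1, -0.5, 0], 0.1, 1],
  [[0.18, -1, 0], 0.16, 1],
  [[0.18, -1, 0], 0.16, 1],
])

```text
t: 1.98
eef_pos: [0.5001, -0.0087, 0.2526]
eef_rot: [0.001, 0.002, 1.0, -0.002]
wrist_force: [0.4, 0.4, 0.4]
width: -0.002
```

>>> move_arm([
  [[0, -0.19, -0.4], 0, 1],
  [[0, -0.19, -0.7], 0, 1],
  [[0, -0.19, -0.7], 0, 1],
  [[0, -0.19, -0.7], 0, 1],
])

```text
t: 2.48
eef_pos: [0.5007, -0.0307, 0.1696]
eef_rot: [0.001, 0.002, 1.0, -0.002]
wrist_force: [0.6, 0.3, 1.0]
width: 0.0
```

```bash
cat >>h.py <<'E'
from scipy.spatial.transform import Rotation as R
def wrist(name):
    s=manip.sense();im=manip.snapshot("wrist");cv2.imwrite(f"pics/{name}.png",im[:,:,::-1])
    c=manip.get_calibration("wrist");B=np.eye(4);B[:3,:3]=R.from_quat(s['eef_rot'],scalar_first=True).as_matrix();B[:3,3]=s['eef_pos']
    print(s['t'],s['eef_pos'],s['eef_rot'],s['wrist_force'],s['width']);return im,c,B@c['T_tool_cam'],s
E
python3 - <<'E'
from h import *
im,c,T,s=wrist("w1");print(proj(c,T,[.5,-.028,.045]),proj(c,T,s['eef_pos']-[0,0,.022]),T)
E
```

```text
2.475 [ 0.5007 -0.0307  0.1696] [ 0.0015  0.002   1.     -0.0024] [0.564  0.3051 0.9883] 0.00023587878200219506
[288.1681 206.2555] [284.2568 260.8203] [[ 0.0033 -0.9652 -0.2615  0.4349]
 [ 1.      0.0019  0.0056 -0.0299]
 [-0.0049 -0.2615  0.9652  0.2898]
 [ 0.      0.      0.      1.    ]]
```

View pics/w1.png

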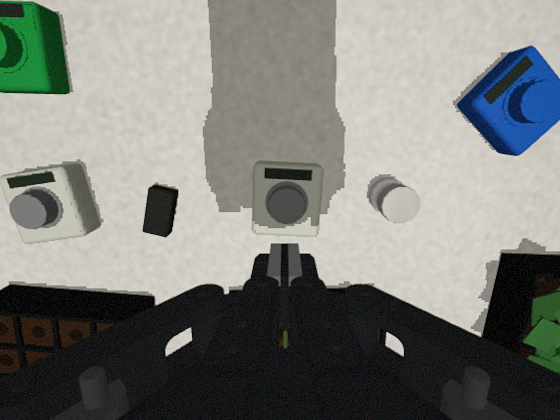

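The wrist view shows the tall button at about (287,203), with the shut fingertips at about (285,244). I'll fit the button circle here and get the offset, plus the bare button seen at the left.

```bash
cat >>h.py <<'E'
def button(im,c,T,u,v,r,z):
    g=im.astype(int).max(2)[v-r:v+r,u-r:u+r]
    m=((g<110)&(g>35)).astype(np.uint8);n,l,st,ce=cv2.connectedComponentsWithStats(m)
    k=l[r,r];ct=max(cv2.findContours((l==k).astype(np.uint8),0,1)[0],key=cv2.contourArea);(x,y),rad=cv2.minEnclosingCircle(ct)
    x+=u-r;y+=v-r;print("circle",x,y,rad,"centroid",ce[k]+[u-r,v-r],st[k][4]);return hit(c,T,x,y,z)
E
python3 - <<'E'
from h import *
im=cv2.imread("pics/w1.png")[:,:,::-1];c=manip.get_calibration("wrist");s=manip.sense()
B=np.eye(4);B[:3,:3]=R.from_quat(s['eef_rot'],scalar_first=True).as_matrix();B[:3,3]=s['eef_pos'];T=B@c['T_tool_cam']
print(s['eef_pos'],button(im,c,T,287,203,28,.045))
print(hit(c,T,287,203,.045),hit(c,T,28,210,.045),im[203,265:310,0],im[180:230,287,0])
for e in(.022,.027,.032,.037):print(e,proj(c,T,s['eef_pos']-[0,0,e]))
E
```

```text
circle 286.308988571167 202.16292190551758 21.600364685058594 centroid [286.3333 202.0007] 1440
[ 0.5009 -0.0308  0.1699] [ 0.4969 -0.0296  0.045 ]
[ 0.4976 -0.029   0.045 ] [ 0.5031 -0.2416  0.045 ] [104  75  76  68  70  71  81  77  74  80  75  77  73  81  78  75  77  75
  75  76  75  79  78  78  78  77  78  77  75  74  81  78  74  75  78  70
  73  73  79  71  73  71  89 117 130] [131  91  75  78  74  64  61  58  68  75  75  78  80  78  80  77  77  78
  74  74  75  77  80  78  79  74  76  76  78  79  77  83  79  72  79  76
  77  73  72  77  73  71  77  73 122 124 197 205 203 202]
0.022 [284.2542 260.7876]
0.027 [284.2983 256.6177]
0.032 [284.3398 252.693 ]
0.037 [284.3789 248.9925]
```

The target is about (0.499, -0.029). I'll descend to just above the button, then step down watching the force.

>>> move_arm([
  [[-0.015, 0.015, -0.3], 0, 1],
  [[-0.015, 0.015, -0.6], 0, 1],
  [[-0.015, 0.015, -0.77], 0, 1],
  [[-0.015, 0.015, -0.77], 0, 1],
  [[-0.015, 0.015, -0.77], 0, 1],
])

```text
t: 3.15
eef_pos: [0.4999, -0.0288, 0.079]
eef_rot: [0.003, 0.002, 1.0, -0.002]
wrist_force: [-0.0, 0.8, 0.7]
width: 0.003
```

>>> move_arm([
  [[0, 0, -0.05], 0, 1],
  [[0, 0, -0.09], 0, 1],
  [[0, 0, -0.11], 0, 1],
  [[0, 0, -0.11], 0, 1],
])

```text
t: 3.65
eef_pos: [0.5, -0.0288, 0.0657]
eef_rot: [0.003, 0.002, 1.0, -0.002]
wrist_force: [-0.2, 1.0, 1.2]
width: -0.002
```

>>> move_arm([
  [[0, 0, -0.015], 0, 1],
  [[0, 0, -0.03], 0, 1],
  [[0, 0, -0.03], 0, 1],
])

```text
t: 4.03
eef_pos: [0.5, -0.0288, 0.062]
eef_rot: [0.003, 0.002, 1.0, -0.002]
wrist_force: [0.3, 0.7, 2.6]
width: -0.003
```

>>> move_arm([
  [[0, 0, -0.013], 0, 1],
  [[0, 0, -0.025], 0, 1],
  [[0, 0, -0.025], 0, 1],
])

```text
t: 4.4
eef_pos: [0.5, -0.0288, 0.0589]
eef_rot: [0.003, 0.002, 1.0, -0.002]
wrist_force: [0.2, 1.2, 2.1]
width: 0.003
```

>>> move_arm([
  [[0, 0, -0.008], 0, 1],
  [[0, 0, -0.015], 0, 1],
  [[0, 0, -0.015], 0, 1],
])

```text
t: 4.78
eef_pos: [0.5001, -0.0287, 0.0571]
eef_rot: [0.003, 0.002, 1.0, -0.002]
wrist_force: [-0.4, 1.2, 4.7]
width: -0.001
```

>>> move_arm([
  [[0, 0, -0.005], 0, 1],
  [[0, 0, -0.005], 0, 1],
])

```text
t: 5.03
eef_pos: [0.5, -0.0288, 0.0566]
eef_rot: [0.003, 0.002, 1.0, -0.002]
wrist_force: [-0.8, 0.6, 5.3]
width: 0.001
```

The force rises about 2.5 N/mm past TCP z ≈ 0.058, so this button is on its stop. Lifting, then on to the low timer.

>>> move_arm([
  [[0, 0, 0.1], 0, 1],
  [[0, 0, 0.5], 0, 1],
  [[0, 0, 0.95], 0, 1],
  [[0, 0, 0.95], 0, 1],
])

```text
t: 5.52
eef_pos: [0.5016, -0.0289, 0.1746]
eef_rot: [0.006, 0.002, 1.0, -0.002]
wrist_force: [-0.0, -0.4, -0.1]
width: -0.003
```

>>> move_arm([
  [[0, 0.5, 0], 0, 1],
  [[0, 1, 0], 0, 1],
  [[0, 1, 0], 0, 1],
])

```text
t: 5.9
eef_pos: [0.5009, 0.0957, 0.1744]
eef_rot: [0.006, -0.001, 1.0, -0.001]
wrist_force: [0.3, -0.9, -0.0]
width: 0.002
```

>>> move_arm([
  [[-0.05, 0.5, 0], 0, 1],
  [[-0.12, 1, 0], 0, 1],
  [[-0.12, 1, 0], 0, 1],
])

```text
t: 6.28
eef_pos: [0.4851, 0.2197, 0.1741]
eef_rot: [0.005, -0.004, 1.0, -0.001]
wrist_force: [-0.0, -0.3, -0.8]
width: -0.003
```

>>> move_arm([
  [[-0.02, 0.3, 0], 0, 1],
  [[-0.02, 0.44, 0], 0, 1],
  [[-0.02, 0.44, 0], 0, 1],
  [[-0.02, 0.44, 0], 0, 1],
])

```text
t: 6.78
eef_pos: [0.483, 0.2709, 0.174]
eef_rot: [0.005, -0.004, 1.0, -0.001]
wrist_force: [0.4, -0.7, 0.2]
width: 0.003
```

```bash
python3 - <<'E'
from h import *
im,c,T,s=wrist("w2");u,v=proj(c,T,[.484,.265,.045]).round().astype(int);print(u,v);print(button(im,c,T,u,v,28,.045))
E
```

```text
6.775 [0.483  0.2709 0.174 ] [ 0.005  -0.0035  1.     -0.0012] [ 0.3547 -0.6956  0.1933] 0.0034741521814043125
277 206
circle 277.75 201.75 21.286832809448242 centroid [277.7449 201.4061] 1384
[0.4806 0.2653 0.045 ]
```

View pics/w2.png

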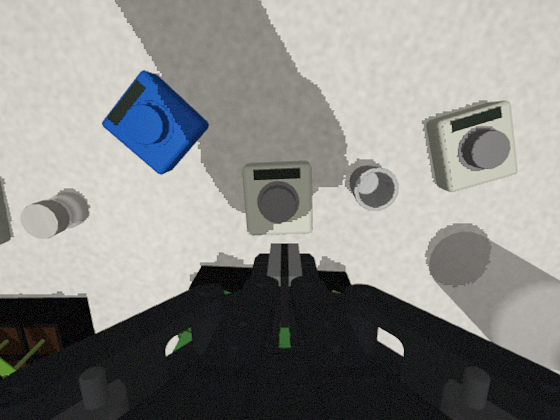

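The low timer's button is at (278,202), with the blue look-alike and the cup clear of it. The target is (0.482, 0.265).

>>> move_arm([
  [[-0.01, -0.05, -0.3], 0, 1],
  [[-0.01, -0.05, -0.6], 0, 1],
  [[-0.01, -0.05, -0.8], 0, 1],
  [[-0.01, -0.05, -0.8], 0, 1],
  [[-0.01, -0.05, -0.8], 0, 1],
])

```text
t: 7.45
eef_pos: [0.4824, 0.2646, 0.079]
eef_rot: [0.005, -0.003, 1.0, -0.001]
wrist_force: [1.0, -0.1, 1.1]
width: 0.001
```

>>> move_arm([
  [[0, 0, -0.05], 0, 1],
  [[0, 0, -0.09], 0, 1],
  [[0, 0, -0.1], 0, 1],
  [[0, 0, -0.1], 0, 1],
])

```text
t: 7.95
eef_pos: [0.4824, 0.2646, 0.067]
eef_rot: [0.005, -0.003, 1.0, -0.001]
wrist_force: [-0.5, 0.8, -0.2]
width: 0.0
```

Next, down to about 0.059, then 0.0565.

>>> move_arm([
  [[0, 0, -0.015], 0, 1],
  [[0, 0, -0.03], 0, 1],
  [[0, 0, -0.045], 0, 1],
  [[0, 0, -0.06], 0, 1],
  [[0, 0, -0.06], 0, 1],
])

```text
t: 8.57
eef_pos: [0.4824, 0.2646, 0.0597]
eef_rot: [0.005, -0.003, 1.0, -0.001]
wrist_force: [0.5, -0.5, 2.6]
width: 0.0
```

>>> move_arm([
  [[0, 0, -0.008], 0, 1],
  [[0, 0, -0.016], 0, 1],
  [[0, 0, -0.022], 0, 1],
  [[0, 0, -0.022], 0, 1],
])

```text
t: 9.07
eef_pos: [0.4824, 0.2647, 0.0571]
eef_rot: [0.005, -0.003, 1.0, -0.001]
wrist_force: [-0.9, -0.8, 4.6]
width: -0.002
```

>>> move_arm([
  [[0, 0, -0.005], 0, 1],
  [[0, 0, -0.005], 0, 1],
])

```text
t: 9.32
eef_pos: [0.4824, 0.2646, 0.0566]
eef_rot: [0.005, -0.003, 1.0, -0.001]
wrist_force: [-1.6, -0.9, 6.1]
width: 0.002
```

>>> move_arm([
  [[0, 0, 0.1], 0, 1],
  [[0, 0, 0.5], 0, 1],
  [[0, 0, 0.95], 0, 1],
  [[0, 0, 0.95], 0, 1],
])

```text
t: 9.82
eef_pos: [0.484, 0.2655, 0.1748]
eef_rot: [0.008, -0.003, 1.0, 0.001]
wrist_force: [0.8, -0.2, -0.2]
width: -0.004
```

>>> move_arm([
  [[0.05, -0.5, 0], 0, 1],
  [[0.05, -1, 0], 0, 1],
  [[0.05, -1, 0], 0, 1],
])

```text
t: 10.2
eef_pos: [0.4898, 0.1408, 0.1751]
eef_rot: [0.008, 0.0, 1.0, 0.0]
wrist_force: [0.6, 1.0, 0.5]
width: 0.001
```

>>> move_arm([
  [[0.05, -0.5, 0], 0, 1],
  [[0.05, -1, 0], 0, 1],
  [[0.05, -1, 0], 0, 1],
])

```text
t: 10.58
eef_pos: [0.4954, 0.0164, 0.1751]
eef_rot: [0.008, 0.003, 1.0, -0.001]
wrist_force: [0.4, -0.0, -0.7]
width: -0.002
```

>>> move_arm([
  [[0.04, -0.5, 0], 0, 1],
  [[0.04, -1, 0], 0, 1],
  [[0.04, -1, 0], 0, 1],
])

```text
t: 10.95
eef_pos: [0.4998, -0.1075, 0.1751]
eef_rot: [0.007, 0.006, 1.0, -0.001]
wrist_force: [-0.1, 1.2, 0.5]
width: 0.0
```

>>> move_arm([
  [[0.02, -0.5, 0], 0, 1],
  [[0.02, -1, 0], 0, 1],
  [[0.02, -1, 0], 0, 1],
  [[0.02, -1, 0], 0, 1],
])

```text
t: 11.45
eef_pos: [0.5025, -0.226, 0.1748]
eef_rot: [0.007, 0.006, 1.0, -0.001]
wrist_force: [0.2, 1.2, 0.1]
width: -0.001
```

```bash
python3 - <<'E'
from h import *
im,c,T,s=wrist("w3");u,v=proj(c,T,[.502,-.240,.045]).round().astype(int);print(u,v);print(button(im,c,T,u,v,28,.045))
E
```

```text
11.45 [ 0.5025 -0.226   0.1748] [ 0.0072  0.0058  1.     -0.0008] [0.1601 1.2119 0.126 ] -0.0007102870138594177
267 203
circle 265.34551429748535 201.1777400970459 21.153976440429688 centroid [265.3595 201.2496] 1374
[ 0.5001 -0.2417  0.045 ]
```

View pics/w3.png

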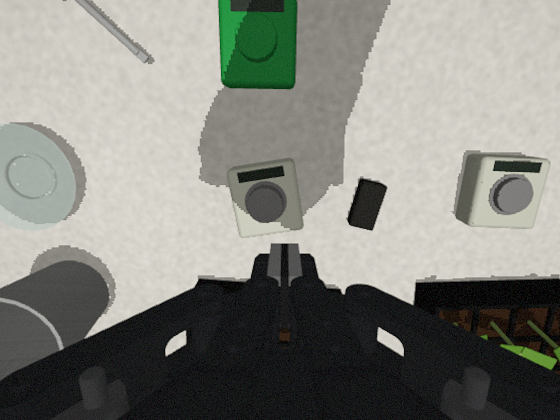

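The bare timer's button is at (265,201). The eraser, pot and green look-alike are clear of it. The target is (0.5015, -0.2415).

>>> move_arm([
  [[-0.01, -0.13, -0.3], 0, 1],
  [[-0.01, -0.13, -0.6], 0, 1],
  [[-0.01, -0.13, -0.8], 0, 1],
  [[-0.01, -0.13, -0.8], 0, 1],
  [[-0.01, -0.13, -0.8], 0, 1],
])

```text
t: 12.12
eef_pos: [0.5021, -0.2405, 0.0798]
eef_rot: [0.008, 0.005, 1.0, -0.001]
wrist_force: [0.0, 0.7, 0.7]
width: -0.004
```

>>> move_arm([
  [[0, 0, -0.05], 0, 1],
  [[0, 0, -0.09], 0, 1],
  [[0, 0, -0.1], 0, 1],
  [[0, 0, -0.1], 0, 1],
])

```text
t: 12.62
eef_pos: [0.5021, -0.2405, 0.0678]
eef_rot: [0.008, 0.005, 1.0, -0.001]
wrist_force: [-0.6, -0.4, -0.1]
width: 0.003
```

>>> move_arm([
  [[0, 0, -0.015], 0, 1],
  [[0, 0, -0.03], 0, 1],
  [[0, 0, -0.045], 0, 1],
  [[0, 0, -0.06], 0, 1],
  [[0, 0, -0.06], 0, 1],
])

```text
t: 13.25
eef_pos: [0.5021, -0.2405, 0.0605]
eef_rot: [0.008, 0.005, 1.0, -0.001]
wrist_force: [1.4, 0.2, 1.6]
width: 0.003
```

>>> move_arm([
  [[0, 0, -0.01], 0, 1],
  [[0, 0, -0.02], 0, 1],
  [[0, 0, -0.028], 0, 1],
  [[0, 0, -0.028], 0, 1],
])

```text
t: 13.75
eef_pos: [0.5022, -0.2406, 0.0572]
eef_rot: [0.008, 0.005, 1.0, -0.001]
wrist_force: [0.7, 0.2, 4.0]
width: 0.0
```

>>> move_arm([
  [[0, 0, -0.005], 0, 1],
  [[0, 0, -0.005], 0, 1],
])

```text
t: 14.0
eef_pos: [0.5022, -0.2406, 0.0567]
eef_rot: [0.008, 0.005, 1.0, -0.001]
wrist_force: [-0.8, -0.1, 5.9]
width: 0.0
```

All three are on their stops. I'll lift, move clear toward the robot, and compare the views.

>>> move_arm([
  [[0, 0, 0.1], 0, 1],
  [[0, 0, 0.5], 0, 1],
  [[0, 0, 1], 0, 1],
  [[0, 0, 1], 0, 1],
])

```text
t: 14.5
eef_pos: [0.5038, -0.2413, 0.1813]
eef_rot: [0.011, 0.005, 1.0, -0.002]
wrist_force: [0.3, 0.0, -0.3]
width: -0.002
```

>>> move_arm([
  [[-0.4, -0.3, 0.5], 0, 1],
  [[-0.7, -0.8, 0.7], 0, 1],
  [[-0.7, -0.8, 0.7], 0, 1],
  [[-0.7, -0.8, 0.7], 0, 1],
])

```text
t: 15.0
eef_pos: [0.4182, -0.3393, 0.2663]
eef_rot: [0.011, 0.007, 1.0, -0.002]
wrist_force: [0.6, 0.5, 0.8]
width: -0.002
```

```bash
python3 - <<'E'
from h import *
s=manip.sense();print(s['t'],s['eef_pos'],s['wrist_force'])
rows=[]
for n in("top","scene"):
    a=cv2.imread(f"pics/{n}0.png");b=manip.snapshot(n)[:,:,::-1].copy();cv2.imwrite(f"pics/{n}1.png",b)
    c=manip.get_calibration(n);T=c['world_from_camera']
    for im in(a,b):
        row=[]
        for p in([.499,-.029],[.482,.265],[.502,-.241],[.436,.427]):
            x,y=proj(c,T,[*p,.035]).round().astype(int);row.append(cv2.resize(im[y-18:y+18,x-22:x+22],(196,149),interpolation=cv2.INTER_CUBIC))
        rows.append(np.hstack(row))
cv2.imwrite("pics/cmp.png",np.vstack(rows))
E
```

```text
15.0 [ 0.4182 -0.3393  0.2663] [0.6118 0.4728 0.7969]
```

View pics/cmp.png

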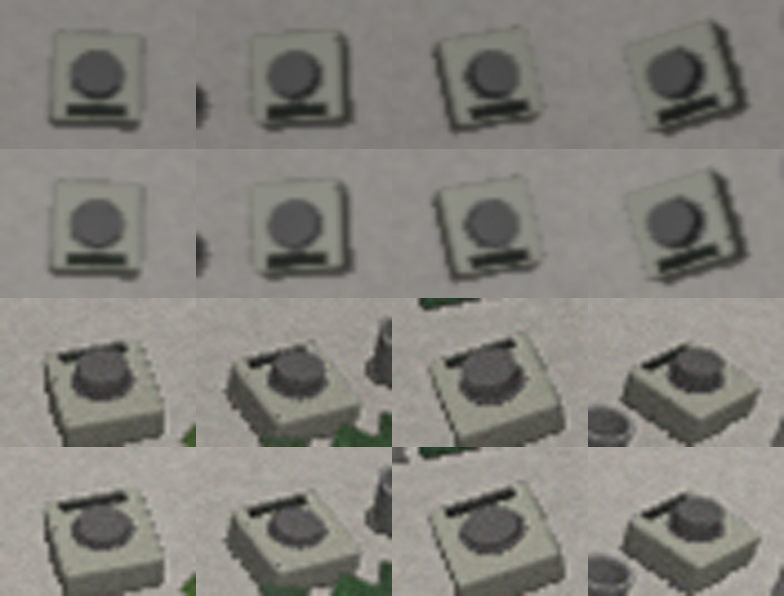

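The three buttons are now lower by the same amount, the timers have not moved, and the spare's button is still up. Handing in.

```bash
python3 -c "
from cell import manip
print(manip.finish_job(), manip.sense()['t'])"
```

```text
the job is handed in; nothing more can be done
the job is handed in; nothing more can be done
```

I pressed the start buttons with shut fingertips in the order tall, low, bare, and handed the job in with about 15 s used.

- **Buttons down:** I pressed each button until the force climbed above the 2.5 N friction. The last readings were about 5 to 6 N, with the fingertips about 35 mm above the table, which is what a button on its stop should give.
- **Nothing else moved:** Before and after pictures from both fixed cameras show the three buttons lower by the same amount. All four timers are in place and the spare's button is still up. I did not compare the trays and the other objects closely, but the arm passed high above them and no unexpected force appeared.
- **Robot clear:** It was about 0.27 m above the table and touching nothing when I handed in.

No check failed or disagreed.

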